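Turn the hash brown on the griddle

TASK

Take the turner from its tray, slide it right under the oblong hash brown on the griddle so that the blade carries it clear of the plate, and flip it over low above the plate so that it lies flat on the plate with its other face up. Then lay the turner back flat in its tray. Only the turner may touch the hash brown; leave the two fish cakes and the other things on the table where they are.

Things in the scene. Friction and masses are not known exactly. Their poses are not given: they have to be found in the camera images.
- turner_grip (a point): Cranked kitchen turner, 270 mm long, 0.21 kg. This point: on the axis of its black octagonal handle (115 mm long, 22 mm over the flats; flats at 0, 45 and 90 deg of roll), 20 mm behind the handle's front end, 62 mm above the blade's underside. Axes: x along the handle to the blade's front edge, y left, z up with the blade lying flat. Lying free it stands level on its blade, handle in the air.
- turner_blade (a point): Same turner, same axes: the centre of its flat steel blade, 100 long (x) by 76 wide (y) by 2 mm; it lies 125 mm ahead (+x) and 61 mm below (-z) turner_grip. Blade and handle are parallel; a steel neck 20 mm wide slopes up from the blade's rear edge to the handle. Food lying on it starts to slide off at about 25 to 35 deg of tilt.
- hash_c (a point): Frozen, rigid, oblong hash brown, 100 (x) by 64 (y) by 14 mm, about 0.075 kg. This point: its centre. z is up at the start, down once turned; the under face has darker shreds. It starts 5 to 30 mm short of the splash guard, its long side square to the guard within 30 deg; pushed against the guard it squares up and stops. All its edges are bevelled above and below (ends 13 mm in, 4.5 mm high; long sides 8 mm in, 3 mm high), so a blade sliding on the plate runs in under it.
- griddle: Tabletop electric griddle, fixed. Origin: on the table under the middle; x to the back, y left. Flat, rough cast-iron plate (food hardly skids on it), top at z = 0.070, from x = -0.135 to 0.115, y = -0.20 to 0.20. Upright splash guard along the back only, inner face at x = 0.115, 45 mm high; front and sides have no rim. Housing to x = -0.175; knobs on the front face to x = -0.195.
- tray: Shallow metal tray, fixed, 265 (x) by 162 (y) mm, walls 2 mm thick and 20 mm high, for the turner. Origin: under its centre; inner floor at z = 0.002; x away from the robot.
- cake_a_c (a point): Round frozen fish cake, 78 mm across, 18 mm high, loose on the griddle plate, on the other half from the hash brown (left or right). This point: its centre.
- cake_b_c (a point): The same kind of fish cake, about 100 mm nearer the plate's front than the first. This point: its centre.
- oil_c (a point): Yellow oil bottle, 60 mm across, 190 mm high, loose. This point: its centre.
- shaker_c (a point): Metal salt shaker, 58 mm across, 100 mm high, loose. This point: its centre.
- bowl_c (a point): White bowl, 120 mm across, 62 mm high, loose. This point: its centre.
- jar_c (a point): Amber jar, 84 mm across, 115 mm high, loose. This point: its centre.

How it is judged:
On the way, in this order (a step that is already met when the one before it is completed fails the run):
1. the turner is lifted out of its tray (z of turner_blade in the frame of tray above 0.06 m), for 0.1 s.
2. the hash brown, same face still up, rides on the turner, clear of the plate (contact force between hash and turner above 0.2 N and contact force between hash and griddle below 0.02 N and z of hash_c in the frame of griddle above 0.082 m and angle between hash_c's own z axis and vertical below 0.6 rad), for 0.2 s.
3. the hash brown lies flat on the plate with its other face up, off the turner (angle between hash_c's own z axis and vertical above 2.95 rad and z of hash_c in the frame of griddle below 0.081 m and contact force between hash and turner below 0.02 N and linear speed of hash below 0.02 m/s), for 0.2 s.
At the end, for the whole second after the job is handed in: The hash brown lies flat on the griddle plate, other face up (within 11 deg), its centre at least 15 mm inside the plate's edges, at rest; the turner lies released and flat (within 6 deg) in its tray, blade centre within 100 mm along and 60 mm across of the tray's centre (angle between hash_c's own z axis and vertical above 2.95 rad and z of hash_c in the frame of griddle between 0.073 and 0.081 m and x of hash_c in the frame of griddle between -0.12 and 0.1 m and y of hash_c in the frame of griddle between -0.185 and 0.185 m and linear speed of each of hash, turner below 0.02 m/s and x of turner_blade in the frame of tray between -0.1 and 0.1 m and y of turner_blade in the frame of tray between -0.06 and 0.06 m and z of turner_blade in the frame of tray below 0.012 m and angle between turner_blade's own z axis and vertical below 0.1 rad); the robot touches nothing.
It fails at once if the hash brown is touched by the fingers or the arm (contact force between any of the fingers, the arm and hash above 0.3 N).
It fails at once if the hash brown is carried or thrown more than 150 mm above the plate (z of hash_c in the frame of griddle above 0.22 m).
It fails at once if a fish cake is moved by more than 25 mm (distance of any of cake_a_c, cake_b_c from where it was at the start of the episode above 0.025 m).
It fails at once if the bottle, shaker, bowl or jar is moved by more than 25 mm (distance of any of oil_c, shaker_c, bowl_c, jar_c from where it was at the start of the episode above 0.025 m).
It also fails if it takes over 64 s, if anything falls off the work surface, if the arm or the gripper's body presses on something with over 40 N, if the wrist force passes 120 N, or if a joint passes its speed limit or range.

ROBOT

A 6-joint arm with a two-finger parallel gripper is mounted at the origin on the work surface. World frame = base frame: x ahead of the robot, y to its left, z up, the work surface at z = 0. Lengths are in m, angles in rad, forces in N, time in s.
With the tool pointing down it reaches from about 0.4 to 0.825 m from the base axis. Payload 7 kg.
Tool frame: the origin (TCP) lies at the very end of the fingers, on their centre line; the grasp point (between the pads) lies 19 mm behind it; z points along the fingers, x is the direction in which the jaws open and shut, and the axes are right-handed (so a half turn about z gives the same grasp; the last joint's range is limited). The gripper opens to 88 mm and grips with 3 to 60 N. Pads are 19 mm wide; open, the fingers measure 130 mm over their backs; the gripper's body (78 mm by 193 mm) begins 47 mm behind the grasp point.
Start: joints at [1.488, 0.359, 0.012, 0, -1.224, -0.288], TCP at [0.245, 0.629, 0.198] pointing down, gripper open.
Joint ranges: [-3.07, 3.07], [-1.43, 2.12], [-1.02, 1.25], [-3.03, 1.67], [-3.05, -0], [-3.03, 3.03]. Speed limits (rad/s): [2.39, 2.39, 3.01, 3.14, 3.14, 3.14].

INTERFACE

Orientations are given as [roll, pitch, yaw] about the fixed x, y, z axes, in that order (R = Rz(yaw) Ry(pitch) Rx(roll)).
In Python, from station import telemetry, grab_frame, arm, regions_of, pinpoint gives the robot as it stands. The module is installed in compiled form; this text tells all that it offers.
- The arm moves only by the shell command python3 -m inch 'ROWS' [FORCE]. ROWS is text: rows parted by semicolons, each of 7 numbers parted by spaces: the opening, from 0 (shut) to 1 (fully open), then the shift along the world's x, y, z in cm, then the turn, a rotation vector about the world's x, y, z in degrees. A call has 1 to 12 rows; each row is the pose to reach, as a shift and turn from the pose measured when the call began; what a row does not reach only later rows make up. A row lasts 1/8 s, in which the tool goes at most 62.5 mm and 10.7 degrees, less where a joint would pass 70% of its speed; a pose out of reach is approached as far as the arm can. A call with a gripper value outside its range is refused whole. The fingers move at their own pace and stop on an object; FORCE is the grip in N (left out, the last holds). Time passes only in rows, so rows that repeat a pose let the fingers close. It gives the time, the measured TCP pose, the force and the opening at its end, in the units of the state.
- telemetry.get_state(): the state, without advancing time (a new reading comes with each control period).
- grab_frame(name): name is "scene" or "top" or "wrist"; returns a dict with "pixels" (400x640x3 uint8, red, green, blue), "fx", "fy", "cx", "cy" (pixels), "R" (3x3) and "t" (3): a world point X has camera coordinates R X + t. Camera axes: x right, y down, z forward; pixel columns grow to the right and rows downward; lengths in m; the calibration is good to about 2 mm. A picture is of the moment at which its call begins. There is no depth.
- arm.job_done(): hands the job in, once; it reports no verdict.
Trained networks look in the newest picture that a camera, given by its name, has taken for a name from the list of things; names that differ only in an ending like _2 or _b are one class to them, and where a whole thing is asked for, a point or a joint stands for the part that bears it (a point fixed in the world has none). Each returns a list of dicts, best first, with "p" (0 to 1); they miss things now and then, are a little off and sometimes report something else, mostly with a low value. They report only what shows in the picture. A call takes as long as a camera call.
- regions_of(camera, name): "pixels" (400x640 bool, what is visible of it) and "bbox" ([left, top, right, bottom] in pixels, round what is visible of it).
- pinpoint(camera, name): "location" ([column, row] in pixels: a listed point, or the origin of a listed thing).
The state is a dict: "t": time; "q": joint angles; "qd": joint speeds; "joint_efforts": joint torques, N m; "eef_pos": TCP position; "ee_rot": TCP orientation; "force": force on the tool from outside, world axes, zero at the start; "moment": the same for the moment, N m; "width": finger opening in m.
Only numpy, scipy, OpenCV 4.12 (cv2) and the standard library are available. Lean on these libraries where they do the work, as an engineer would, in place of code of your own. Each camera call takes 0.05 s, during which the arm holds its last target. There are 200 camera calls.

## Working session

There is one attempt and no reset: what is moved stays moved. The work goes in short steps, Python scripts to look and compute and a shell command to move; the robot and the scene stay as the last step left them, time stands still between calls to the robot, and variables do not carry over. Pictures are saved under pics/ and viewed, about 8 in all and at most 12, crops included, and the job is handed in when it is done.

```bash
mkdir -p pics; cat > h.py <<'E'
import numpy as np, cv2
from station import telemetry, grab_frame, arm, regions_of, pinpoint
def ray(f,px):
    d=np.array([(px[0]-f['cx'])/f['fx'],(px[1]-f['cy'])/f['fy'],1.])
    R=np.array(f['R']); t=np.array(f['t']); return -R.T@t, R.T@d
def onz(f,px,z):
    o,d=ray(f,px); return o+d*(z-o[2])/d[2]
def proj(f,X):
    c=np.array(f['R'])@np.array(X)+np.array(f['t']); return np.array([f['fx']*c[0]/c[2]+f['cx'],f['fy']*c[1]/c[2]+f['cy']])
def tri(rs):
    A=np.zeros((3,3));b=np.zeros(3)
    for o,d in rs:
        d=d/np.linalg.norm(d);P=np.eye(3)-np.outer(d,d);A+=P;b+=P@o
    X=np.linalg.solve(A,b); return X,[np.linalg.norm(np.cross(X-o,d/np.linalg.norm(d))) for o,d in rs]
def save(f,n,crop=None,s=1):
    im=cv2.cvtColor(f['pixels'],cv2.COLOR_RGB2BGR)
    if crop: im=im[crop[1]:crop[3],crop[0]:crop[2]]
    cv2.imwrite('pics/'+n,cv2.resize(im,None,fx=s,fy=s))
E
python3 - <<'E'
from h import *
np.set_printoptions(precision=3,suppress=True)
F={c:grab_frame(c) for c in('scene','top')}
cv2.imwrite('pics/a.png',cv2.cvtColor(cv2.resize(np.vstack([F['scene']['pixels'],F['top']['pixels']]),(480*1,600)),cv2.COLOR_RGB2BGR))
for n in('turner_grip','turner_blade','hash_c','griddle','tray','cake_a_c','oil_c','shaker_c','bowl_c','jar_c'):
    r={c:pinpoint(c,n) for c in F}
    print(n,{c:[(np.round(x['location']).tolist(),round(x['p'],2)) for x in r[c][:3]] for c in F})
    if all(r.values()):
        X,e=tri([ray(F[c],r[c][0]['location']) for c in F]);print('   ',X,e)
for c in F: print(c,-np.array(F[c]['R']).T@F[c]['t'])
print(telemetry.get_state())
E
```

```text
turner_grip {'scene': [([204.0, 201.0], 0.87)], 'top': [([407.0, 239.0], 0.85), ([312.0, 185.0], 0.36)]}
    [ 0.469 -0.328  0.062] [np.float64(0.003398168113219844), np.float64(0.0033981681132198463)]
turner_blade {'scene': [([206.0, 241.0], 0.56), ([365.0, 227.0], 0.43)], 'top': [([406.0, 207.0], 0.65)]}
    [ 0.586 -0.337  0.008] [np.float64(0.005440476229218739), np.float64(0.005440476229218838)]
hash_c {'scene': [([260.0, 249.0], 0.6), ([410.0, 209.0], 0.55)], 'top': [([242.0, 177.0], 0.77)]}
    [0.681 0.012 0.064] [np.float64(0.21669196643326785), np.float64(0.21669196643326785)]
griddle {'scene': [([363.0, 226.0], 0.79), ([450.0, 192.0], 0.44)], 'top': [([280.0, 197.0], 0.74)]}
    [ 0.623  0.108 -0.001] [np.float64(0.00366344942102035), np.float64(0.0036634494210204542)]
tray {'scene': [([214.0, 229.0], 0.91)], 'top': [([396.0, 223.0], 0.59)]}
    [ 0.529 -0.308 -0.   ] [np.float64(0.00211057582309783), np.float64(0.0021105758230979326)]
cake_a_c {'scene': [([326.0, 215.0], 0.94)], 'top': [([311.0, 183.0], 0.85)]}
    [ 0.658 -0.011  0.081] [np.float64(0.005950460058472053),
[... 536 characters left out ...]
08), np.float64(0.0005944477198414238)]
jar_c {'scene': [([453.0, 191.0], 0.86)], 'top': [([306.0, 214.0], 0.74), ([186.0, 205.0], 0.69)]}
    [0.652 0.151 0.154] [np.float64(0.17506833972181887), np.float64(0.17506833972181865)]
scene [ 1.451 -0.283  0.658]
top [ 0.394 -0.007  1.535]
{'t': 1.1, 'q': array([ 1.488,  0.359,  0.012, -0.   , -1.224, -0.288]), 'qd': array([ 0.001, -0.   ,  0.   ,  0.001, -0.001,  0.   ]), 'joint_efforts': array([ -0.   , -58.241,  29.33 ,   7.002,   0.012,  -0.   ]), 'eef_pos': array([0.245, 0.629, 0.198]), 'ee_rot': array([-3.142, -0.   , -1.942]), 'force': array([-0.554, -0.438, -0.491]), 'moment': array([-0.024, -0.025, -0.008]), 'width': 0.08758896936567363}
```

View pics/a.png

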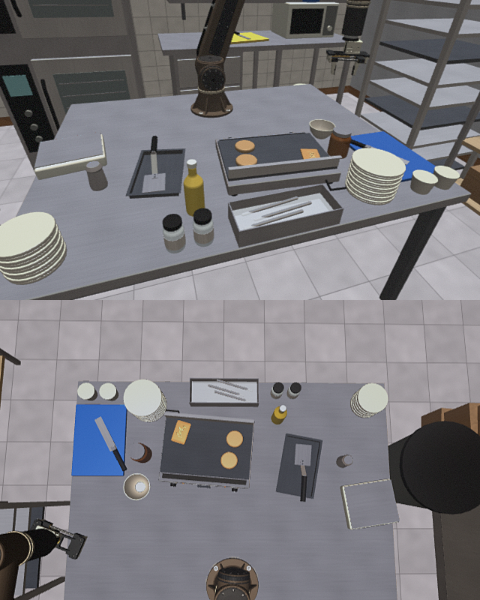

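```bash
python3 - <<'E'
from h import *
np.set_printoptions(precision=3,suppress=True)
f=grab_frame('top')
for n,z in(('tray',.02),('griddle',.07),('hash_c',.08),('cake_a_c',.08),('cake_b_c',.08),('turner_grip',.03),('jar_c',.1),('bowl_c',.05)):
    for r in regions_of('top',n)[:2]:
        c=cv2.findContours(r['pixels'].astype(np.uint8),0,1)[0];c=max(c,key=cv2.contourArea)[:,0]
        P=np.array([onz(f,p,z)[:2] for p in c]).astype(np.float32)
        m=cv2.minAreaRect(P*1000);bx=cv2.boxPoints(m)
        print(n,round(r['p'],2),r['bbox'],np.round(m[0],0),np.round(m[1],0),round(m[2],1))
save(f,'b.png',(200,130,460,270),3)
f2=grab_frame('scene');save(f2,'c.png',(190,150,470,290),2.8)
E
```

```text
tray 0.74 [369.8, 178.4, 431.6, 265.8] [ 539. -313.] [178. 281.] 79.7
tray 0.46 [394.9, 192.0, 417.1, 268.9] [ 507. -323.] [ 79. 265.] 84.7
griddle 0.91 [210.4, 147.6, 338.5, 253.9] [602. 118.] [414. 348.] 85.7
hash_c 0.77 [232.4, 161.8, 252.8, 191.2] [683. 233.] [ 65. 101.] 73.0
hash_c 0.35 [362.0, 138.7, 383.7, 166.1] [ 768. -215.] [58. 97.] 63.1
cake_a_c 0.93 [302.2, 170.5, 326.2, 193.2] [653.  -9.] [72. 71.] 0.2
cake_a_c 0.19 [369.2, 178.2, 433.8, 265.1] [ 533. -301.] [176. 272.] 79.2
cake_b_c 0.78 [293.4, 199.5, 317.0, 223.3] [556.  13.] [77. 77.] 63.6
cake_b_c 0.7 [369.2, 177.7, 434.0, 264.8] [ 531. -302.] [175. 274.] 79.9
turner_grip 0.73 [395.2, 193.6, 418.6, 269.3] [ 506. -322.] [ 76. 269.] 84.7
jar_c 0.64 [171.5, 186.6, 200.3, 216.9] [587. 407.] [102.  79.] 63.7
bowl_c 0.75 [165.0, 231.5, 203.5, 266.0] [439. 431.] [116. 114.] 2.1
```

View pics/b.png

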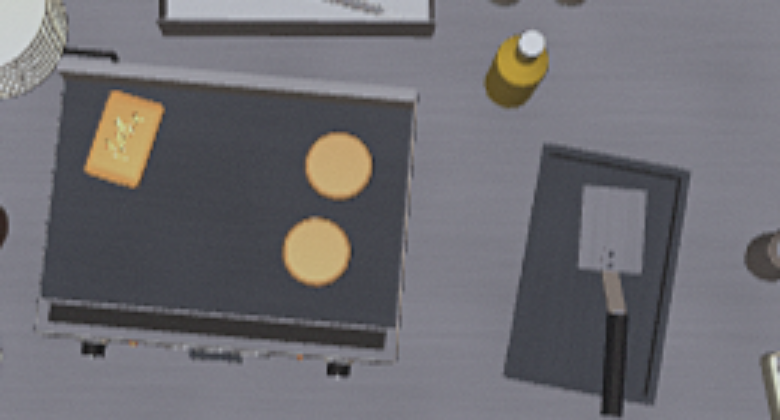

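```bash
python3 -m inch '0.7 25 -53 8 0 0 17;0.7 25 -53 8 0 0 17;0.7 25 -53 8 0 0 17;0.7 25 -53 8 0 0 17;0.7 25 -53 8 0 0 17;0.7 25 -53 8 0 0 17;0.7 25 -53 8 0 0 17;0.7 25 -53 8 0 0 17;0.7 25 -53 8 0 0 17;0.7 25 -53 8 0 0 17;0.7 25 -53 8 0 0 17' 60; python3 -m inch '0.7 0 0 0 0 0 0'
```

```text
t: 2.98
eef_pos: [0.4953, 0.0973, 0.2781]
ee_rot: [-3.141, 0.0, -1.648]
force: [0.5, 0.4, 0.1]
width: 0.0616
t: 3.1
eef_pos: [0.4951, 0.0974, 0.278]
ee_rot: [-3.141, 0.0, -1.649]
force: [0.1, 0.8, 0.8]
width: 0.061
```

```bash
python3 -m inch '0.7 -2.6 -42.5 -8 0 0 0;0.7 -2.6 -42.5 -8 0 0 0;0.7 -2.6 -42.5 -8 0 0 0;0.7 -2.6 -42.5 -8 0 0 0;0.7 -2.6 -42.5 -8 0 0 0;0.7 -2.6 -42.5 -8 0 0 0;0.7 -2.6 -42.5 -8 0 0 0;0.7 -2.6 -42.5 -8 0 0 0;0.7 -2.6 -42.5 -8 0 0 0'
python3 - <<'E'
from h import *
np.set_printoptions(precision=3,suppress=True)
s=telemetry.get_state();print(s['q'],s['eef_pos'])
F={c:grab_frame(c) for c in('wrist','top')}
print('wristcam',-np.array(F['wrist']['R']).T@F['wrist']['t'])
for n in('turner_grip','turner_blade'):
    r={c:pinpoint(c,n) for c in F}
    for c in F: print(n,c,[(x['location'],round(x['p'],2)) for x in r[c][:2]])
    if r['wrist']: print(n,onz(F['wrist'],r['wrist'][0]['location'],.064 if 'grip' in n else .003))
    if all(r.values()): print(tri([ray(F[c],r[c][0]['location']) for c in F]))
save(F['wrist'],'d.png')
E
```

```text
t: 4.22
eef_pos: [0.4693, -0.327, 0.1978]
ee_rot: [3.142, 0.001, -1.648]
force: [0.2, 0.2, 0.6]
width: 0.0614
[-0.267  0.19  -0.22  -0.001 -1.161  1.76 ] [ 0.469 -0.327  0.198]
wristcam [ 0.55  -0.334  0.383]
turner_grip wrist [([313.6, 189.6], 0.97)]
turner_grip top [([408.2, 242.9], 0.43)]
turner_grip [ 0.462 -0.325  0.064]
(array([ 0.459, -0.329,  0.068]), [np.float64(0.005387181006489411), np.float64(0.005387181006489443)])
turner_blade wrist [([317.1, 60.9], 0.92)]
turner_blade top []
turner_blade [ 0.59  -0.338  0.003]
```

View pics/d.png

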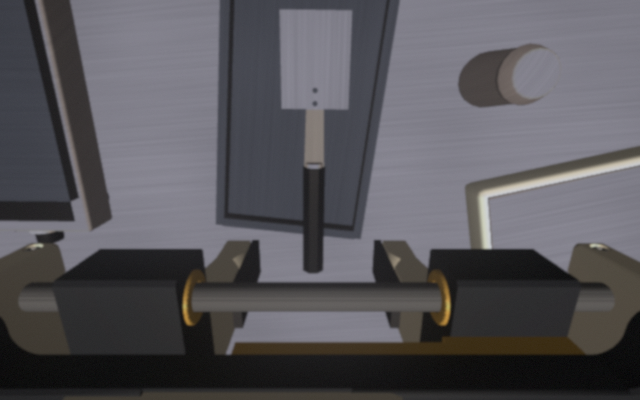

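```bash
python3 -m inch '0.7 -0.7 0.1 -5 0 0 -0.8;0.7 -0.7 0.1 -10 0 0 -0.8;0.7 -0.7 0.1 -15.3 0 0 -0.8;0.7 -0.7 0.1 -15.3 0 0 -0.8;0.2 -0.7 0.1 -15.3 0 0 -0.8;0 -0.7 0.1 -15.3 0 0 -0.8;0 -0.7 0.1 -15.3 0 0 -0.8;0 -0.7 0.1 -15.3 0 0 -0.8;0 -0.7 0.1 -15.3 0 0 -0.8;0 -0.7 0.1 -15.3 0 0 -0.8' 60
python3 -m inch '0 0 0 5 0 0 0;0 0 0 10 0 0 0;0 0 0 15 0 0 0;0 0 0 20 0 0 0;0 0 0 20 0 0 0'
python3 -c "
from h import *
print(telemetry.get_state())"
```

```text
t: 5.78
eef_pos: [0.4625, -0.3256, 0.0457]
ee_rot: [-3.14, 0.0, -1.661]
force: [-0.2, 0.7, 1.0]
width: 0.0071
t: 6.4
eef_pos: [0.4645, -0.3267, 0.2503]
ee_rot: [-3.133, -0.002, -1.661]
force: [0.5, -0.4, -0.3]
width: 0.0006
{'t': 6.4, 'q': array([-2.67848600e-01,  1.46450134e-01, -1.53530142e-01,  7.80538424e-04,
       -1.26179145e+00,  1.74867188e+00]), 'qd': array([ 0.00066228,  0.04103067, -0.08513207, -0.0328381 ,  0.04456556,
       -0.00152295]), 'joint_efforts': array([-6.10719714e-02, -4.37547934e+01,  3.16017902e+01,  7.47856200e+00,
       -5.76858167e-01,  4.24268337e-04]), 'eef_pos': array([ 0.46450553, -0.32668607,  0.25028434]), 'ee_rot': array([-3.13284245e+00, -2.33068523e-03, -1.66054556e+00]), 'force': array([ 0.5357606 , -0.38866908, -0.34010223]), 'moment': array([ 0.00281525,  0.01054435, -0.01158682]), 'width': 0.0005586429743183851}
```

```bash
python3 -m inch '0.7 0 0 0 0 0 0;0.7 0 0 0 0 0 0;0.7 0 0 0 0 0 0'
python3 - <<'E'
from h import *
np.set_printoptions(precision=3,suppress=True)
F={c:grab_frame(c) for c in('wrist','scene')}
for n in('turner_grip','turner_blade'):
    r={c:pinpoint(c,n) for c in F}
    for c in F: print(n,c,[(x['location'],round(x['p'],2)) for x in r[c][:2]])
    if r['wrist']: print(n,onz(F['wrist'],r['wrist'][0]['location'],.064 if 'grip' in n else .003))
    if all(r.values()): print(tri([ray(F[c],r[c][0]['location']) for c in F]))
a=F['wrist']['pixels'][::2,::2];b=F['scene']['pixels'][120:320,100:420]
cv2.imwrite('pics/e.png',cv2.cvtColor(cv2.resize(np.hstack([a,b]),(800,250)),cv2.COLOR_RGB2BGR))
E
```

```text
t: 6.78
eef_pos: [0.4641, -0.3265, 0.2493]
ee_rot: [-3.135, -0.002, -1.661]
force: [0.7, -0.5, -0.2]
width: 0.025
turner_grip wrist []
turner_grip scene [([203.7, 201.8], 0.84), ([427.7, 173.6], 0.44)]
turner_blade wrist [([312.0, 60.4], 0.86)]
turner_blade scene [([209.4, 243.3], 0.7)]
turner_blade [ 0.593 -0.335  0.003]
(array([ 0.593, -0.329,  0.002]), [np.float64(0.005191164574522715), np.float64(0.005191164574522664)])
```

View pics/e.png

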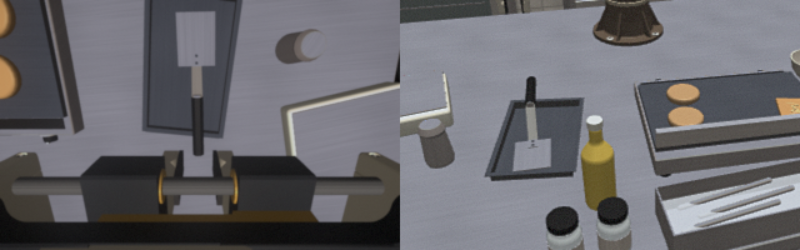

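```bash
python3 - <<'E'
from h import *
np.set_printoptions(precision=3,suppress=True)
f=grab_frame('wrist');s=telemetry.get_state();p=s['eef_pos']
print(f['R'],proj(f,p),proj(f,p-np.array([0,0,0])+[0,0,.019]))
for px in((313,192),(315,308),(316,130),(312,60)): print(px,[onz(f,px,z) for z in(0.005,.064,.075)])
c=grab_frame('scene');print(proj(c,p))
im=c['pixels'].copy();g=f['pixels'].copy()
for X in((.462,-.325,.064),(.482,-.327,.075),(.367,-.317,.075)):
    for F,i in((c,im),(f,g)): print(X,proj(F,X)); cv2.circle(i,tuple(int(v) for v in proj(F,X)),2,(255,0,0),-1)
cv2.imwrite('pics/f.png',cv2.cvtColor(np.hstack([cv2.resize(g[80:360,180:440],None,fx=1.5,fy=1.5),cv2.resize(im[130:270,140:270],None,fx=3,fy=3)]),cv2.COLOR_RGB2BGR))
E
```

```text
[[-0.089 -0.996  0.003]
 [-0.953  0.086  0.29 ]
 [-0.289  0.023 -0.957]] [314.598 234.966] [314.549 248.082]
(313, 192) [array([ 0.425, -0.321,  0.005]), array([ 0.441, -0.322,  0.064]), array([ 0.444, -0.323,  0.075])]
(315, 308) [array([ 0.238, -0.306,  0.005]), array([ 0.28 , -0.31 ,  0.064]), array([ 0.287, -0.311,  0.075])]
(316, 130) [array([ 0.509, -0.332,  0.005]), array([ 0.514, -0.333,  0.064]), array([ 0.515, -0.333,  0.075])]
(312, 60) [array([ 0.594, -0.335,  0.005]), array([ 0.587, -0.335,  0.064]), array([ 0.586, -0.335,  0.075])]
[193.236 139.474]
(0.462, -0.325, 0.064) [203.865 198.876]
(0.462, -0.325, 0.064) [313.6   175.152]
(0.482, -0.327, 0.075) [202.873 199.313]
(0.482, -0.327, 0.075) [313.7   159.859]
(0.367, -0.317, 0.075) [204.792 179.673]
(0.367, -0.317, 0.075) [314.147 252.577]
```

View pics/f.png

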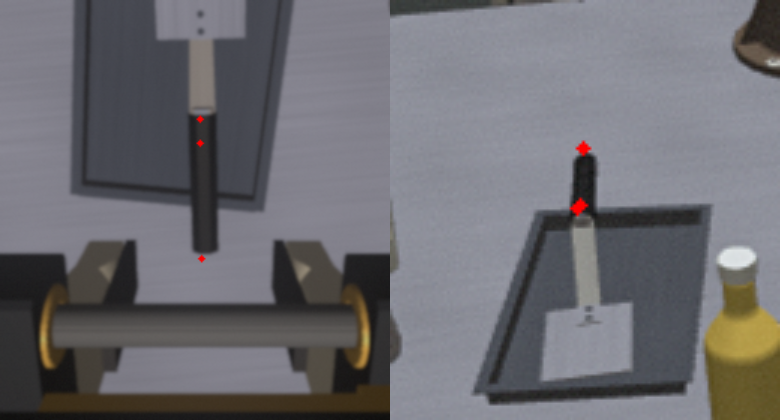

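```bash
python3 - <<'E'
from h import *
np.set_printoptions(precision=4,suppress=True)
f=grab_frame('wrist');c=grab_frame('scene')
for a,b in(((315,154.5),(204.3,201.7)),((315,248),(205,182)),((315.5,106),(206.3,233))): print(tri([ray(f,a),ray(c,b)]))
r=regions_of('wrist','turner_grip');print(len(r),[ (x['bbox'],x['p']) for x in r])
s=telemetry.get_state();print(s['eef_pos'],s['ee_rot'],s['width'],s['t'])
E
```

```text
(array([ 0.487 , -0.3265,  0.0694]), [np.float64(0.0024596630461553768), np.float64(0.002459663046155293)])
(array([ 0.3699, -0.3179,  0.0684]), [np.float64(0.00047843415277419414), np.float64(0.000478434152774159)])
(array([ 0.5394, -0.3324, -0.0017]), [np.float64(0.0019885587731388625), np.float64(0.0019885587731389336)])
2 [([280.8, 21.5, 344.3, 247.0], 0.95), ([440.0, 48.8, 523.7, 101.4], 0.36)]
[ 0.4645 -0.3267  0.2503] [-3.1328 -0.0024 -1.6605] 0.06084824722680126 7.325
```

```bash
python3 -m inch '0.7 0.3 0.3 -6 0 0 0;0.7 0.3 0.3 -12 0 0 0;0.7 0.3 0.3 -18 0 0 0;0.7 0.3 0.3 -20.5 0 0 0;0.7 0.3 0.3 -20.5 0 0 0;0.7 0.3 0.3 -20.5 0 0 0'; 
python3 - <<'E'
from h import *
f=grab_frame('wrist');c=grab_frame('scene')
cv2.imwrite('pics/g.png',cv2.cvtColor(np.hstack([cv2.resize(f['pixels'][80:360,140:480],(500,420)),cv2.resize(c['pixels'][130:270,150:250],(300,420))]),cv2.COLOR_RGB2BGR))
E
```

```text
t: 8.07
eef_pos: [0.4686, -0.3242, 0.0466]
ee_rot: [-3.131, -0.003, -1.66]
force: [0.7, -0.5, 0.4]
width: 0.0612
```

View pics/g.png

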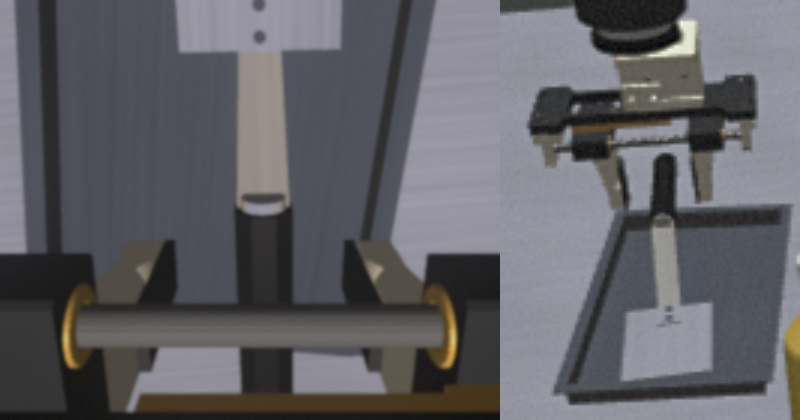

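The handle stands between the pads (wrist col ~265 of the crop, pads at 170/350), straddled properly. I close one small step at a time.

```bash
python3 -m inch '0.2 0 0 0 0 0 0;0.2 0 0 0 0 0 0;0.2 0 0 0 0 0 0;0.2 0 0 0 0 0 0' 60; python3 -m inch '0.15 0 0 0 0 0 0;0.15 0 0 0 0 0 0'; python3 -m inch '0.1 0 0 0 0 0 0;0.1 0 0 0 0 0 0'
```

```text
t: 8.68
eef_pos: [0.4688, -0.3242, 0.0472]
ee_rot: [-3.13, -0.003, -1.66]
force: [-0.1, 0.4, -0.3]
width: 0.0269
t: 8.93
eef_pos: [0.4688, -0.3241, 0.0471]
ee_rot: [-3.13, -0.003, -1.66]
force: [-0.3, 0.7, 0.7]
width: 0.0139
t: 9.18
eef_pos: [0.4687, -0.3241, 0.0471]
ee_rot: [-3.13, -0.003, -1.66]
force: [-0.7, 0.0, 0.1]
width: 0.009
```

```bash
python3 - <<'E'
from h import *
f=grab_frame('wrist');c=grab_frame('scene')
cv2.imwrite('pics/h.png',cv2.cvtColor(np.hstack([cv2.resize(f['pixels'][80:360,140:480],(500,420)),cv2.resize(c['pixels'][130:270,150:250],(300,420))]),cv2.COLOR_RGB2BGR))
E
```

```text
(no output)
```

View pics/h.png

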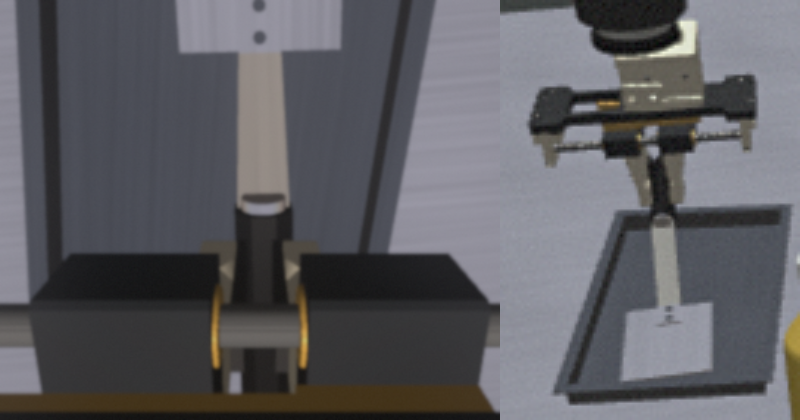

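```bash
python3 -m inch '0.5 0 0 0 0 0 0;0.5 0 0 0 0 0 0;0.5 0 0 0 0 0 0;0.5 0 0 0 0 0 0' 15; python3 -m inch '0 0 0 0 0 0 0;0 0 0 0 0 0 0;0 0 0 0 0 0 0;0 0 0 0 0 0 0' 15; python3 -m inch '0 0 0 0 0 0 0;0 0 0 0 0 0 0;0 0 0 0 0 0 0;0 0 0 0 0 0 0'
```

```text
t: 9.78
eef_pos: [0.4687, -0.3241, 0.0471]
ee_rot: [-3.13, -0.003, -1.66]
force: [-0.6, -0.5, -0.4]
width: 0.0414
t: 10.28
eef_pos: [0.4688, -0.3241, 0.0471]
ee_rot: [-3.13, -0.003, -1.66]
force: [-0.0, 0.3, -1.3]
width: 0.0091
t: 10.78
eef_pos: [0.4687, -0.3241, 0.0471]
ee_rot: [-3.13, -0.003, -1.66]
force: [-0.3, -0.5, -0.0]
width: 0.0005
```

```bash
python3 - <<'E'
from h import *
f=grab_frame('wrist');c=grab_frame('scene')
for n,F in(('wrist',f),('scene',c)):
    for k in('turner_grip','turner_blade'): print(n,k,[(np.round(x['location'],1),round(x['p'],2)) for x in pinpoint(n,k)[:1]])
s=telemetry.get_state();print(s['width'],s['joint_efforts'],s['force'],s['moment'])
cv2.imwrite('pics/i.png',cv2.cvtColor(np.hstack([cv2.resize(f['pixels'][200:360,240:400],(400,400)),cv2.resize(c['pixels'][150:230,170:250],(400,400),interpolation=cv2.INTER_CUBIC)]),cv2.COLOR_RGB2BGR))
E
```

```text
wrist turner_grip [(array([318.6, 251.3]), 0.89)]
wrist turner_blade []
scene turner_grip [(array([201.8, 204. ]), 0.76)]
scene turner_blade [(array([207. , 240.8]), 0.79)]
0.0003276583213916282 [-1.98200076e-03 -4.91974282e+01  2.29630834e+01  5.35921186e+00
  1.10527282e-01 -6.81656202e-04] [ 0.2641811  -0.48517768 -0.25404857] [-0.01951697  0.01291736  0.0121914 ]
```

View pics/i.png

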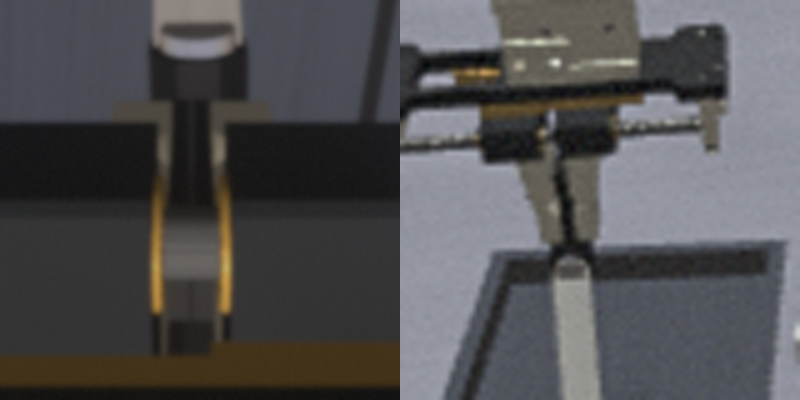

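```bash
python3 -m inch '0.6 0 0 0 0 0 0;0.6 0 0 0 0 0 0;0.6 0 0 0 0 0 0;0.6 0 0 0 0 0 0;0.6 0 0 0 0 0 0;0.6 0 0 -1 0 0 0;0.6 0 0 -2 0 0 0;0.6 0 0 -2 0 0 0' 40; python3 -m inch '0.1 0 0 0 0 0 0;0.1 0 0 0 0 0 0;0.1 0 0 0 0 0 0;0.1 0 0 0 0 0 0;0.1 0 0 0 0 0 0;0.1 0 0 0 0 0 0' 40
python3 - <<'E'
from h import *
f=grab_frame('wrist');c=grab_frame('scene');t=grab_frame('top')
p=telemetry.get_state()['eef_pos'];print(p,[proj(F,p) for F in(c,t)],[proj(F,p+[0,0,.025]) for F in(c,t)])
cv2.imwrite('pics/j.png',cv2.cvtColor(np.hstack([cv2.resize(f['pixels'][200:360,240:400],(400,400)),cv2.resize(c['pixels'][150:230,170:250],(400,400),interpolation=cv2.INTER_CUBIC)]),cv2.COLOR_RGB2BGR))
E
```

```text
t: 12.08
eef_pos: [0.4677, -0.3238, 0.0256]
ee_rot: [-3.132, -0.002, -1.66]
force: [0.9, 0.4, -0.2]
width: 0.0522
t: 12.82
eef_pos: [0.4678, -0.3238, 0.0258]
ee_rot: [-3.132, -0.003, -1.66]
force: [-0.3, -0.3, 0.8]
width: 0.0215
[ 0.46771911 -0.32384271  0.02572865] [array([206.19535412, 210.86842531]), array([402.72269375, 240.08300419])] [array([205.0060126 , 203.71115182]), array([404.24168294, 239.72632361])]
```

```bash
python3 -m inch '0.5 0 0 0 0 0 0;0.5 0 0 0 0 0 0;0.5 0 0 0 0 0 0;0.5 0 0 -0.6 0 0 0;0.5 0 0 -1.2 0 0 0;0.5 0 0 -1.2 0 0 0;0 0 0 -1.2 0 0 0;0 0 0 -1.2 0 0 0;0 0 0 -1.2 0 0 0;0 0 0 -1.2 0 0 0;0 0 0 -1.2 0 0 0;0 0 0 -1.2 0 0 0' 60; python3 -m inch '0 0 0 1 0 0 0;0 0 0 3 0 0 0;0 0 0 3 0 0 0;0 0 0 3 0 0 0'
python3 - <<'E'
from h import *
np.set_printoptions(precision=4,suppress=True)
F={n:grab_frame(n) for n in('wrist','scene','top')}
s=telemetry.get_state();p=s['eef_pos'];print(s['q'],p,s['moment'])
for k in('turner_grip','turner_blade'):
    r={n:pinpoint(n,k) for n in F}; print(k,{n:(np.round(x[0]['location'],1),round(x[0]['p'],2)) for n,x in r.items() if x})
    print(tri([ray(F[n],x[0]['location']) for n,x in r.items() if x]))
cv2.imwrite('pics/j.png',cv2.cvtColor(np.hstack([cv2.resize(F['wrist']['pixels'][::,100:500],(400,400)),cv2.resize(F['scene']['pixels'][150:270,150:270],(400,400),interpolation=cv2.INTER_CUBIC)]),cv2.COLOR_RGB2BGR))
E
```

```text
t: 14.48
eef_pos: [0.4678, -0.3239, 0.0138]
ee_rot: [-3.132, -0.003, -1.661]
force: [-0.1, -0.6, 0.7]
width: 0.0213
t: 14.98
eef_pos: [0.4674, -0.3236, 0.0434]
ee_rot: [-3.133, -0.002, -1.661]
force: [0.1, -0.2, -2.6]
width: 0.0212
[-0.261   0.329  -0.428   0.0012 -0.8054  1.7411] [ 0.4672 -0.3237  0.0431] [0.0077 0.1684 0.0394]
turner_grip {'wrist': (array([318.3, 279.5]), 0.83), 'scene': (array([202.6, 192.5]), 0.56), 'top': (array([408.9, 242.2]), 0.72)}
(array([ 0.4589, -0.3275,  0.0845]), [np.float64(0.0027638401791293555), np.float64(0.0018953973931422673), np.float64(0.004625791638085693)])
turner_blade {'wrist': (array([314.8,  19.8]), 0.64), 'scene': (array([207.4, 233.2]), 0.78), 'top': (array([405., 205.]), 0.66)}
(array([ 0.5896, -0.331 ,  0.034 ]), [np.float64(0.003865885033995852), np.float64(0.005900439798283586), np.float64(0.002081246184123193)])
```

View pics/j.png

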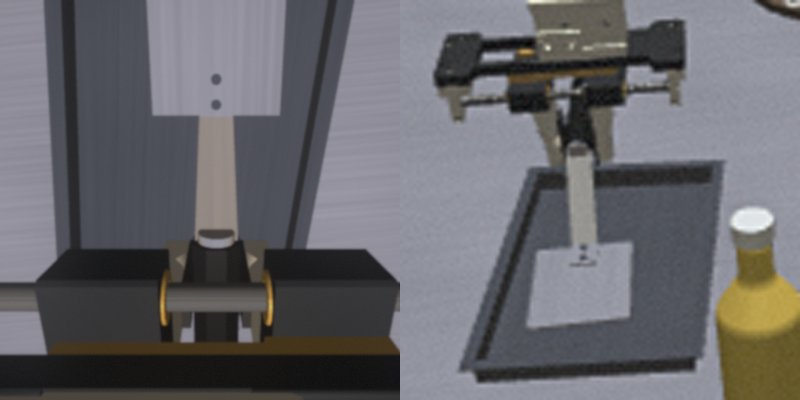

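```bash
python3 -m inch '0 0 0 6 0 0 0;0 0 2 11 0 0 0;0 -2.6 57.5 11 0 0 0.9;0 -2.6 57.5 11 0 0 0.9;0 -2.6 57.5 11 0 0 0.9;0 -2.6 57.5 11 0 0 0.9;0 -2.6 57.5 11 0 0 0.9;0 -2.6 57.5 11 0 0 0.9;0 -2.6 57.5 11 0 0 0.9;0 -2.6 57.5 11 0 0 0.9;0 -2.6 57.5 11 0 0 0.9;0 -2.6 57.5 11 0 0 0.9'; python3 -m inch '0 0 0 0 0 0 0;0 0 0 0 0 0 0'
python3 - <<'E'
from h import *
np.set_printoptions(precision=4,suppress=True)
F={n:grab_frame(n) for n in('wrist','scene','top')}
s=telemetry.get_state();p=s['eef_pos'];print(s['q'],p,s['moment'],s['width'])
for k in('turner_grip','turner_blade','hash_c'):
    r={n:pinpoint(n,k) for n in F}; print(k,{n:(np.round(x[0]['location'],1),round(x[0]['p'],2)) for n,x in r.items() if x})
    print(tri([ray(F[n],x[0]['location']) for n,x in r.items() if x]))
z={'turner_grip':.14,'hash_c':.084}
for n in ('wrist','top'):
  for k in z:
    for r in regions_of(n,k)[:1]:
        c=cv2.findContours(r['pixels'].astype(np.uint8),0,1)[0];c=max(c,key=cv2.contourArea)[:,0]
        m=cv2.minAreaRect(np.array([onz(F[n],q,z[k])[:2]*1000 for q in c]).astype(np.float32));print(n,k,r['p'],np.round(m[0]),np.round(m[1]),round(m[2],1))
cv2.imwrite('pics/k.png',cv2.cvtColor(np.hstack([cv2.resize(F['wrist']['pixels'],(480,300)),cv2.resize(F['scene']['pixels'][130:310,290:480],(316,300),interpolation=cv2.INTER_CUBIC)]),cv2.COLOR_RGB2BGR))
E
```

```text
t: 16.92
eef_pos: [0.4416, 0.2548, 0.1534]
ee_rot: [-3.132, -0.002, -1.641]
force: [0.2, -0.6, -2.0]
width: 0.0211
t: 17.18
eef_pos: [0.4416, 0.2541, 0.1534]
ee_rot: [-3.132, -0.002, -1.642]
force: [0.2, 0.5, -2.3]
width: 0.021
[ 0.9153  0.1166 -0.4216  0.0103 -1.0289  0.5789] [0.4417 0.254  0.1535] [-0.0164  0.1611 -0.0564] 0.021400836721266078
turner_grip {'wrist': (array([315.3, 278.6]), 0.62), 'scene': (array([387.3, 136.9]), 0.96), 'top': (array([228.5, 248.8]), 0.78)}
(array([0.4326, 0.2529, 0.1868]), [np.float64(0.0023945057842988536), np.float64(0.002991027959084597), np.float64(0.00413655431548532)])
turner_blade {'wrist': (array([317.7,  24.1]), 0.79), 'scene': (array([404.4, 167.3]), 0.83), 'top': (array([230.4, 208.1]), 0.81)}
(array([0.5638, 0.2507, 0.1446]), [np.float64(0.0072606350199550225), np.float64(0.004155320604294616), np.float64(0.0034723930954945518)])
hash_c {'wrist': (array([632.6,  30. ]), 0.74), 'scene': (array([415.8, 208.6]), 0.58), 'top': (array([244.6, 174.1]), 0.82)}
(array([0.6402, 0.1828, 0.1504]), [np.float64(0.1280026702720385), np.float64(0.09683388831129348), np.float64(0.04225826978009644)])
wrist turner_grip 0.67 [487. 249.] [ 77. 175.] 86.0
top turner_grip 0.62 [550. 246.] [ 75. 128.] 85.7
top hash_c 0.67 [683. 232.] [ 67. 102.] 73.3
```

View pics/k.png

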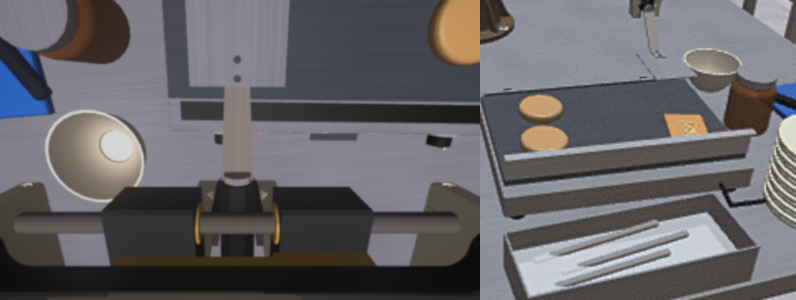

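```bash
python3 -m inch '0 0 -0.3 -3 0 0 0;0 0 -0.3 -6 0 0 0;0 0 -0.3 -6.6 0 0 0;0 0 -0.3 -6.6 0 0 0'; python3 -m inch '0 0 0 -0.3 0 0 0;0 0 0 -0.3 0 0 0'; python3 -m inch '0 0 0 -0.2 0 0 0;0 0 0 -0.2 0 0 0'; python3 -m inch '0 0 0 -0.2 0 0 0;0 0 0 -0.2 0 0 0'
```

```text
t: 18.48
eef_pos: [0.4418, 0.252, 0.0877]
ee_rot: [-3.132, -0.002, -1.64]
force: [0.5, 0.2, -1.8]
width: 0.0213
t: 18.73
eef_pos: [0.4421, 0.2524, 0.0854]
ee_rot: [-3.131, -0.001, -1.64]
force: [-0.4, -0.8, -1.7]
width: 0.0216
t: 18.98
eef_pos: [0.4422, 0.2525, 0.0836]
ee_rot: [-3.131, -0.001, -1.64]
force: [-0.6, 0.2, -1.8]
width: 0.0211
t: 19.23
eef_pos: [0.4424, 0.2527, 0.0818]
ee_rot: [-3.131, -0.001, -1.64]
force: [-1.0, -0.4, 1.1]
width: 0.0215
```

```bash
python3 -m inch '0 0 0 -0.05 0 0.8 0;0 1 -0.08 -0.05 0 0.8 0;0 2 -0.15 -0.05 0 0.8 0;0 3 -0.23 -0.05 0 0.8 0;0 4 -0.3 -0.05 0 0.8 0;0 5 -0.38 -0.05 0 0.8 0;0 6 -0.45 -0.05 0 0.8 0;0 6 -0.45 -0.05 0 0.8 0'
python3 - <<'E'
from h import *
np.set_printoptions(precision=4,suppress=True)
F={n:grab_frame(n) for n in('top',)}
r=regions_of('top','hash_c')[0]
c=cv2.findContours(r['pixels'].astype(np.uint8),0,1)[0];c=max(c,key=cv2.contourArea)[:,0]
m=cv2.minAreaRect(np.array([onz(F['top'],q,.084)[:2]*1000 for q in c]).astype(np.float32));print(r['p'],np.round(m[0]),np.round(m[1]),round(m[2],1))
print(telemetry.get_state()['moment'])
E
```

```text
t: 20.23
eef_pos: [0.5033, 0.2482, 0.0816]
ee_rot: [3.139, -0.002, -1.64]
force: [-1.0, -1.0, 2.5]
width: 0.0213
0.98 [693. 231.] [63. 98.] 78.9
[-0.3726 -0.3974 -0.0812]
```

```bash
python3 -m inch '0 1 -0.08 0 0 0 0;0 2 -0.15 0 0 0 0;0 3 -0.23 0 0 0 0;0 4 -0.3 0 0 0 0;0 5 -0.38 0 0 0 0;0 6 -0.45 0 0 0 0;0 6 -0.45 0 0 0 0'
cat > hs.py <<'E'
from h import *
np.set_printoptions(precision=4,suppress=True)
f=grab_frame('top')
for k,z in(('hash_c',.084),('turner_blade',.072)):
    for r in regions_of('top',k)[:1]:
        c=cv2.findContours(r['pixels'].astype(np.uint8),0,1)[0];c=max(c,key=cv2.contourArea)[:,0]
        m=cv2.minAreaRect(np.array([onz(f,q,z)[:2]*1000 for q in c]).astype(np.float32));print(k,round(r['p'],2),np.round(m[0]),np.round(m[1]),round(m[2],1))
s=telemetry.get_state();print(s['moment'],s['q'])
E
python3 hs.py
```

```text
t: 21.2
eef_pos: [0.5634, 0.2436, 0.0816]
ee_rot: [3.139, -0.002, -1.64]
force: [-1.9, -0.5, 3.8]
width: 0.0215
hash_c 0.62 [697. 229.] [64. 99.] 84.9
turner_blade 0.51 [506. 261.] [74. 27.] 1.4
[-0.4921  0.0104 -0.031 ] [ 0.7256  0.3571 -0.2753 -0.0005 -0.941   0.7762]
```

```bash
python3 -m inch '0 0.4 -0.03 0 0 0 0;0 0.8 -0.06 0 0 0 0;0 0.8 -0.06 0 0 0 0'; python3 -m inch '0 0.4 -0.03 0 0 0 0;0 0.4 -0.03 0 0 0 0'; python3 hs.py
```

```text
t: 21.72
eef_pos: [0.5708, 0.2429, 0.0817]
ee_rot: [3.139, -0.002, -1.64]
force: [-4.7, -0.6, 5.3]
width: 0.0215
t: 21.98
eef_pos: [0.5739, 0.2426, 0.0818]
ee_rot: [3.137, -0.002, -1.64]
force: [-6.8, -0.1, 6.8]
width: 0.0219
hash_c 0.95 [697. 228.] [69. 99.] 84.9
turner_blade 0.51 [516. 260.] [28. 74.] 87.4
[-0.0038  2.0853 -0.0086] [ 0.7119  0.3718 -0.251  -0.0019 -0.9527  0.7911]
```

```bash
python3 -m inch '0 -0.1 0 0.5 0 0 0;0 -0.2 0 1.5 0 0 0;0 -0.5 0 3 0 0 0;0 -2 0.15 4 0 0 0;0 -4 0.3 4 0 0 0;0 -4 0.3 4 0 0 0;0 -4 0.3 4 0 0 0'
python3 - <<'E'
from h import *
np.set_printoptions(precision=4,suppress=True)
F={n:grab_frame(n) for n in('scene','top')}
s=telemetry.get_state();print(s['q'],s['eef_pos'],s['moment'])
for k in('turner_grip','turner_blade','hash_c'):
    r={n:pinpoint(n,k) for n in F}; print(k,{n:(np.round(x[0]['location'],1),round(x[0]['p'],2)) for n,x in r.items() if x})
    if all(r.values()): print(tri([ray(F[n],x[0]['location']) for n,x in r.items() if x]))
save(F['scene'],'l.png',(310,120,470,240),4)
E
```

```text
t: 23.0
eef_pos: [0.5337, 0.2459, 0.1224]
ee_rot: [3.138, -0.002, -1.639]
force: [-0.5, 0.1, -2.9]
width: 0.0209
[ 0.7624  0.2797 -0.2844 -0.002  -1.0108  0.7406] [0.534  0.2458 0.122 ] [ 0.0706  0.2313 -0.029 ]
turner_grip {'scene': (array([398.4, 156.8]), 0.81), 'top': (array([231.8, 217.1]), 0.66)}
(array([0.5334, 0.2466, 0.1641]), [np.float64(0.0012704734019570057), np.float64(0.0012704734019569688)])
turner_blade {'scene': (array([452.8, 190. ]), 0.71), 'top': (array([237.3, 179.7]), 0.76)}
(array([0.688 , 0.2814, 0.1285]), [np.float64(0.0509711445473544), np.float64(0.05097114454735445)])
hash_c {'scene': (array([409.8, 190.9]), 0.62), 'top': (array([242.4, 183.1]), 0.55)}
(array([0.6524, 0.2259, 0.1166]), [np.float64(0.0039838504814759855), np.float64(0.003983850481475891)])
```

View pics/l.png

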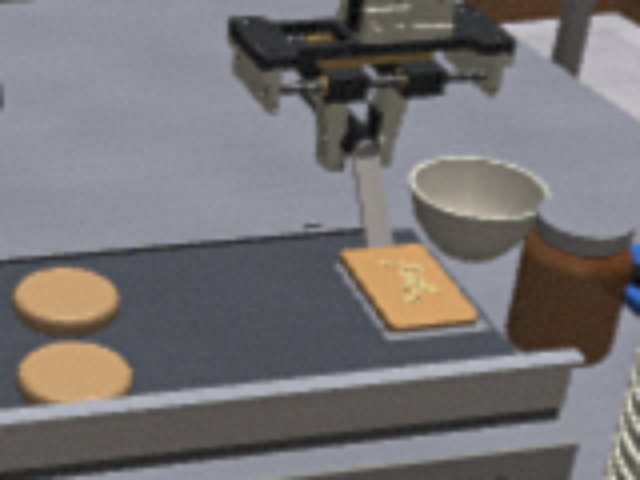

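```bash
python3 -m inch '0 0 0 -0.5 8 -0.6 0;0 0 0 -1.0 16 -1.2 0;0 0 0 -1.0 20 -1.5 0;0 0 0 -1.0 20 -1.5 0;0 0 0 -1.0 20 -1.5 0'
cat > tr.py <<'E'
from h import *
np.set_printoptions(precision=4,suppress=True)
F={n:grab_frame(n) for n in('scene','top')}
s=telemetry.get_state();print(s['q'],s['eef_pos'],s['force'])
for k in('turner_grip','turner_blade','hash_c'):
    r={n:pinpoint(n,k) for n in F}; print(k,{n:(np.round(x[0]['location'],1),round(x[0]['p'],2)) for n,x in r.items() if x})
    if all(r.values()): print(tri([ray(F[n],x[0]['location']) for n,x in r.items() if x]))
for r in regions_of('top','hash_c')[:1]: print('top',r['bbox'],[onz(F['top'],q,.09) for q in(r['bbox'][:2],r['bbox'][2:])])
for r in regions_of('scene','hash_c')[:2]: print('scene',r['bbox'],r['p'])
E
python3 tr.py
```

```text
t: 24.02
eef_pos: [0.5343, 0.2453, 0.1116]
ee_rot: [3.139, 0.346, -1.64]
force: [0.3, -0.0, -3.9]
width: 0.0213
[ 0.5425  0.2312 -0.288  -0.3701 -0.8843  1.1731] [0.5339 0.246  0.1115] [-0.0183  0.0475 -3.6113]
turner_grip {'scene': (array([409.6, 197.8]), 0.68)}
turner_blade {'scene': (array([415.5, 194.9]), 0.8), 'top': (array([312.4, 181.9]), 0.42)}
(array([0.7042, 0.0852, 0.1649]), [np.float64(0.10974102563809053), np.float64(0.10974102563809053)])
hash_c {'scene': (array([409.9, 196.4]), 0.65), 'top': (array([242.5, 183.5]), 0.74)}
(array([0.6541, 0.2282, 0.0992]), [np.float64(0.0038643573203410745), np.float64(0.003864357320341051)])
top [231.5, 168.2, 251.6, 196.5] [array([0.7063, 0.2643, 0.09  ]), array([0.6099, 0.1948, 0.09  ])]
scene [393.4, 180.8, 430.7, 210.2] 0.82
```

```bash
python3 -m inch '0 0 0 0 8 -0.6 0;0 0 0 0.1 16 -1.2 0;0 0 0 0.4 25 -1.9 0;0 0 0 0.4 25 -1.9 0;0 0 0 0.4 25 -1.9 0;0 0 0 0.4 25 -1.9 0'; python3 tr.py
```

```text
t: 25.28
eef_pos: [0.5338, 0.2468, 0.1161]
ee_rot: [-3.138, 0.784, -1.633]
force: [0.4, -0.1, -2.7]
width: 0.021
[ 0.1515  0.3074 -0.2302 -0.9161 -1.0541  1.8421] [0.5335 0.2471 0.1162] [ 0.8749  0.8094 -2.2776]
turner_grip {'scene': (array([386.2, 164.6]), 0.76), 'top': (array([244.4, 219. ]), 0.97)}
(array([0.5299, 0.2107, 0.1407]), [np.float64(0.0015349906113608053), np.float64(0.0015349906113607886)])
turner_blade {'scene': (array([415.8, 193.1]), 0.93), 'top': (array([236.2, 187.2]), 0.97)}
(array([0.6425, 0.2507, 0.0995]), [np.float64(0.006010477392386446), np.float64(0.006010477392386501)])
hash_c {'scene': (array([404.3, 198.9]), 0.78), 'top': (array([248.9, 184.3]), 0.45)}
(array([0.6534, 0.2096, 0.0933]), [np.float64(0.005908655856681714), np.float64(0.00590865585668165)])
top [239.2, 187.7, 246.7, 199.2] [array([0.6396, 0.2369, 0.09  ]), array([0.6007, 0.2109, 0.09  ])]
scene [385.8, 184.9, 422.0, 211.5] 0.91
scene [313.4, 185.4, 341.1, 205.7] 0.19
```

```bash
python3 -m inch '0 0 -0.5 0.4 4 -0.3 0;0 -0.1 -1 0.8 8 -0.6 0;0 -0.1 -1.5 1.4 12 -0.9 0;0 -0.1 -2 2.1 16 -1.2 0;0 -0.2 -2.5 2.9 20 -1.5 0;0 -0.2 -3 3.9 25 -1.9 0;0 -0.2 -3 3.9 25 -1.9 0;0 -0.2 -3 3.9 25 -1.9 0'; python3 tr.py
```

```text
t: 26.78
eef_pos: [0.5323, 0.2157, 0.1543]
ee_rot: [-3.126, 1.221, -1.625]
force: [0.4, 1.2, -1.8]
width: 0.0214
[-0.1926  0.4935 -0.1972 -1.2238 -1.4409  2.267 ] [0.5319 0.2163 0.1549] [ 1.1975 -0.3289 -2.7437]
turner_grip {'scene': (array([373.7, 161. ]), 0.84)}
turner_blade {'scene': (array([410.3, 179.3]), 0.68), 'top': (array([242.9, 180.3]), 0.66)}
(array([0.6548, 0.2189, 0.1559]), [np.float64(0.004777609518430181), np.float64(0.00477760951843006)])
hash_c {'scene': (array([392.9, 197.2]), 0.75), 'top': (array([263.8, 187.2]), 0.72)}
(array([0.6461, 0.1668, 0.1009]), [np.float64(0.014741213692591492), np.float64(0.014741213692591624)])
top [256.7, 171.1, 269.5, 197.8] [array([0.6967, 0.1794, 0.09  ]), array([0.6057, 0.1349, 0.09  ])]
scene [381.5, 181.0, 403.4, 211.8] 0.72
```

```bash
python3 -m inch '0 0 -0.7 0.1 0 0 0;0 0 -1.4 0.1 0 0 0;0 0 -2.1 0.1 0 0 0;0 0 -2.8 0.1 0 0 0;0 0 -3.5 0.1 0 0 0;0 0 -3.5 0.1 0 0 0;0 0 -3.5 0.1 0 0 0'; python3 tr.py
```

```text
t: 28.15
eef_pos: [0.5317, 0.1811, 0.1557]
ee_rot: [-3.126, 1.222, -1.624]
force: [0.4, 0.5, -1.4]
width: 0.0211
[-0.2462  0.5052 -0.1772 -1.1914 -1.4835  2.2733] [0.5317 0.1813 0.1558] [ 0.7832 -0.6728 -2.4635]
turner_grip {'scene': (array([360.5, 158.9]), 0.75), 'top': (array([267.3, 221.6]), 0.94)}
(array([0.5185, 0.1326, 0.164 ]), [np.float64(0.0008904749747451495), np.float64(0.0008904749747450835)])
turner_blade {'scene': (array([397.5, 183.1]), 0.6), 'top': (array([254.1, 180.7]), 0.7)}
(array([0.6542, 0.1828, 0.1491]), [np.float64(0.003538765851102847), np.float64(0.0035387658511027834)])
hash_c {'scene': (array([382.3, 204.4]), 0.77), 'top': (array([269.2, 189.4]), 0.58)}
(array([0.6401, 0.1461, 0.0771]), [np.float64(0.009240569440280396), np.float64(0.00924056944028032)])
top [261.3, 173.2, 274.8, 200.8] [array([0.6895, 0.1637, 0.09  ]), array([0.5956, 0.117 , 0.09  ])]
scene [367.7, 196.5, 395.7, 213.3] 0.86
```

```bash
python3 - <<'E'
from h import *
c=grab_frame('scene');t=grab_frame('top')
cv2.imwrite('pics/m.png',cv2.cvtColor(np.hstack([cv2.resize(c['pixels'][140:230,340:460],(480,360),interpolation=cv2.INTER_CUBIC),cv2.resize(t['pixels'][150:240,210:290],(320,360),interpolation=cv2.INTER_CUBIC)]),cv2.COLOR_RGB2BGR))
E
```

```text
(no output)
```

View pics/m.png

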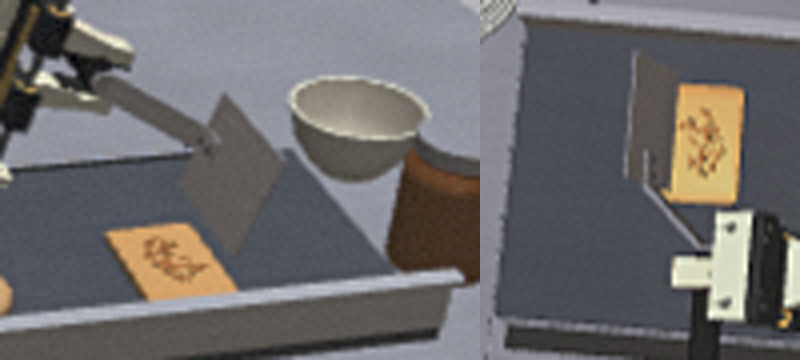

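```bash
python3 -m inch '0 0 2 2 0 0 0;0 0 4 7 0 0 0;0 0 4 11 0 0 0;0 -2 2 11 -69.8 5.2 0;0 -2 2 11 -69.8 5.2 0;0 -2 2 11 -69.8 5.2 0;0 -2 2 11 -69.8 5.2 0;0 -2 2 11 -69.8 5.2 0;0 -2 2 11 -69.8 5.2 0;0 -2 2 11 -69.8 5.2 0;0 -2 2 11 -69.8 5.2 0;0 -2 2 11 -69.8 5.2 0'; python3 hs.py
```

```text
t: 30.25
eef_pos: [0.5111, 0.2012, 0.2654]
ee_rot: [3.136, 0.002, -1.638]
force: [-0.3, -0.5, -2.4]
width: 0.0213
hash_c 0.75 [649. 147.] [ 59. 100.] 86.4
turner_blade 0.61 [659. 223.] [ 92. 131.] 85.2
[-0.0647  0.1945  0.0333] [ 0.726   0.1155 -0.1522 -0.0046 -1.3044  0.7772]
```

```bash
python3 -m inch '0 -5.8 -52.4 -12.5 0 -0.8 -1.3;0 -5.8 -52.4 -12.5 0 -0.8 -1.3;0 -5.8 -52.4 -12.5 0 -0.8 -1.3;0 -5.8 -52.4 -12.5 0 -0.8 -1.3;0 -5.8 -52.4 -12.5 0 -0.8 -1.3;0 -5.8 -52.4 -12.5 0 -0.8 -1.3;0 -5.8 -52.4 -12.5 0 -0.8 -1.3;0 -5.8 -52.4 -12.5 0 -0.8 -1.3;0 -5.8 -52.4 -12.5 0 -0.8 -1.3;0 -5.8 -52.4 -12.5 0 -0.8 -1.3;0 -5.8 -52.4 -12.5 0 -0.8 -1.3'; python3 tr.py
```

```text
t: 31.78
eef_pos: [0.4532, -0.3243, 0.1413]
ee_rot: [-3.131, 0.004, -1.664]
force: [0.1, 0.4, -2.5]
width: 0.0207
[-0.2719  0.2056 -0.3341 -0.0061 -1.0209  1.7545] [ 0.4539 -0.3234  0.1417] [ 0.3461  0.3675 -1.7938]
turner_grip {'scene': (array([197.8, 161. ]), 0.92), 'top': (array([414.8, 244.5]), 0.81)}
(array([ 0.4466, -0.327 ,  0.179 ]), [np.float64(0.0021187473338538268), np.float64(0.0021187473338538754)])
turner_blade {'scene': (array([195.6, 201. ]), 0.87), 'top': (array([412.8, 205.4]), 0.88)}
(array([ 0.5761, -0.3395,  0.1291]), [np.float64(0.001402712144525599), np.float64(0.00140271214452555)])
hash_c {'scene': (array([380.2, 208.3]), 0.82), 'top': (array([267. , 186.7]), 0.94)}
(array([0.6473, 0.1467, 0.0689]), [np.float64(0.0007377897095460584), np.float64(0.0007377897095460099)])
top [257.0, 172.7, 275.5, 199.9] [array([0.6912, 0.1782, 0.09  ]), array([0.5986, 0.1147, 0.09  ])]
scene [366.1, 195.2, 399.2, 212.9] 0.96
```

```bash
python3 -m inch '0 0 0.5 -5 0 0 0;0 0 0.5 -10 0 0 0;0 0 0.5 -12 0 0 0;0 0 0.5 -12.3 0 0 0;0 0 0.5 -12.3 0 0 0'; python3 -m inch '0 0 0 -0.2 0 0 0;0 0 0 -0.3 0 0 0;0 0 0 -0.3 0 0 0'
```

```text
t: 32.9
eef_pos: [0.4547, -0.3186, 0.0189]
ee_rot: [-3.131, 0.003, -1.661]
force: [1.0, -1.0, -1.2]
width: 0.0213
t: 33.28
eef_pos: [0.4548, -0.3187, 0.0163]
ee_rot: [-3.13, 0.003, -1.661]
force: [0.3, 0.9, -2.6]
width: 0.0216
```

```bash
python3 -m inch '0 0 0 -0.2 0 0 0;0 0 0 -0.2 0 0 0'; python3 -m inch '0 0 0 -0.15 0 0 0;0 0 0 -0.15 0 0 0'
```

```text
t: 33.52
eef_pos: [0.4549, -0.3187, 0.0143]
ee_rot: [-3.13, 0.003, -1.661]
force: [0.3, -0.0, -1.7]
width: 0.0212
t: 33.78
eef_pos: [0.455, -0.3188, 0.013]
ee_rot: [-3.13, 0.003, -1.661]
force: [-1.3, 1.1, 3.0]
width: 0.0211
```

Contact. Release slowly, then rise straight up and clear.

```bash
python3 -m inch '0.3 0 0 0 0 0 0;0.35 0 0 0 0 0 0;0.4 0 0 0 0 0 0;0.5 0 0 0 0 0 0;0.6 0 0 0 0 0 0;0.6 0 0 0 0 0 0;0.6 0 0 0 0 0 0;0.6 0 0 3 0 0 0;0.6 0 0 9 0 0 0;0.6 -2 0 15 0 0 0;0.6 -2 0 18 0 0 0;0.6 -2 0 18 0 0 0'; python3 tr.py; python3 - <<'E'
from h import *
f=grab_frame('wrist')
for k in('turner_grip','turner_blade'):
    for x in pinpoint('wrist',k)[:1]: print(k,x,onz(f,x['location'],.064 if 'grip' in k else .003))
t=grab_frame('top')
for k in('cake_a_c','cake_b_c'):
    for r in regions_of('top',k)[:1]:
        b=r['bbox'];print(k,b,onz(t,((b[0]+b[2])/2,(b[1]+b[3])/2),.08))
for k in('bowl_c','jar_c','oil_c','shaker_c'): print(k,[(np.round(x['location']),round(x['p'],2)) for x in pinpoint('top',k)[:2]])
h=regions_of('top','hash_c')[0]['pixels'];p=t['pixels'][h].astype(float);print('dark frac',(p.sum(1)<p.sum(1).mean()*.7).mean())
E
```

```text
t: 35.28
eef_pos: [0.4363, -0.3195, 0.1963]
ee_rot: [-3.124, 0.001, -1.661]
force: [0.3, -0.1, -0.8]
width: 0.0527
[-0.2727  0.1323 -0.3005 -0.0056 -1.1264  1.7554] [ 0.4347 -0.3186  0.1929] [-0.2433  0.204  -1.3697]
turner_grip {'scene': (array([204.8, 198. ]), 0.56), 'top': (array([307. , 213.8]), 0.7)}
(array([ 0.5548, -0.1548,  0.1271]), [np.float64(0.16350827662281317), np.float64(0.16350827662281328)])
turner_blade {'scene': (array([208.4, 238.7]), 0.57), 'top': (array([399.8, 209.8]), 0.56)}
(array([ 0.5763, -0.3231,  0.0043]), [np.float64(0.0025510817920800584), np.float64(0.002551081792079973)])
hash_c {'scene': (array([382.6, 206.4]), 0.9), 'top': (array([268.3, 186.7]), 0.58)}
(array([0.6484, 0.1467, 0.0757]), [np.float64(0.006258878014903335), np.float64(0.006258878014903342)])
top [261.6, 171.9, 276.2, 200.2] [array([0.694 , 0.1628, 0.09  ]), array([0.5976, 0.1123, 0.09  ])]
scene [365.5, 195.7, 399.5, 213.5] 0.89
turner_grip {'location': [311.2, 170.0], 'p': 0.85} [ 0.45069269 -0.31596678  0.064     ]
turner_blade {'location': [316.5, 40.0], 'p': 0.8} [ 0.57780744 -0.33262078  0.003     ]
cake_a_c [302.3, 171.9, 325.6, 194.4] [ 0.65792013 -0.01411266  0.08      ]
cake_b_c [295.6, 200.9, 315.7, 223.2] [0.55901688 0.01364764 0.08      ]
bowl_c [(array([183., 252.]), 0.85), (array([267., 188.]), 0.33)]
jar_c [(array([185., 202.]), 0.6)]
oil_c [(array([375., 149.]), 0.57)]
shaker_c [(array([460., 215.]), 0.83)]
dark frac 0.23875432525951557
```

```bash
python3 -c "
from station import arm,telemetry
print(arm.job_done(),telemetry.get_state()['t'])"
```

```text
the job is handed in; nothing more can be done
the job is handed in; nothing more can be done
```

I flipped the hash brown and laid the turner back in its tray, then handed the job in at about 36 s. `job_done` reported no verdict.

**What I did:** I slid the blade under the hash brown until it squared up against the guard and lifted it clear of the plate. Then I rolled the blade about 70° low over the plate and pushed the hash brown over its long edge.

**Last checks:**
- **Hash brown:** the picture after the flip showed it flat on the plate with the dark-shredded face up. Its centre is at about (0.648, 0.147), well inside the plate. Its measured height varied between 0.069 and 0.077 m, which is the networks' noise.
- **Turner:** it is released, with the blade at z ≈ 0.004 m, about 50 mm along and 10 mm across from the tray's centre. I did not view a picture after the release; this comes from the networks and triangulation.
- **Fish cakes, bottle, shaker, bowl and jar:** all within a few mm (or pixels) of where they started.

**What disagreed:** the first grasp attempts closed above the handle. The reported tool-tip height is about 25 mm or more lower than where the fingertips really are. I grasped about 32 mm deeper than planned and used the measured offset from tip to blade from then on. One late network fix for the turner's grip point was clearly wrong (it latched onto a fish cake), and I ignored it.

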